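Fold down the serving ledge of a counter cabinet

ROBOT

A 6-joint arm with a two-finger parallel gripper is mounted at the origin on a cart in front of the work surface, level with it; the furniture and walls round the work are solid. World frame = base frame: x ahead of the robot, y to its left, z up, the work surface at z = 0. Lengths are in m, angles in rad, forces in N, time in s.
With the tool pointing down it reaches from about 0.375 to 0.75 m from the base axis. Payload 9 kg.
Tool frame: the origin (TCP) lies between the finger pads; the fingertips stand 17 mm ahead of it and the grasp point (between the pads) lies 2 mm behind it; z points along the fingers, y is the line along which they close (so a half turn about z gives the same grasp; the last joint's range is limited). The gripper opens to 85 mm and grips with 20 to 120 N. Pads are 22 mm wide; open, the fingers measure 114 mm over their backs; the gripper's body (76 mm by 85 mm) begins 54 mm behind the grasp point. The pads swing forward as they close: fully open they stand 13 mm farther back than shut.
Start: joints at [0.937, 0.104, 0.097, 1.564, 0, 1.353], TCP at [0.242, 0.549, 0.248] pointing down, gripper open.
Joint ranges: [-2.99, 2.99], [-0.84, 1.86], [-1.1, 1.16], [-1.84, 2.11], [-1.51, 1.56], [-3.14, 3.14]. Speed limits (rad/s): [2.22, 2.22, 2.57, 3.14, 3.14, 3.14].

INTERFACE

Orientations are given as a rotation vector (axis times angle).
In Python, from plant import arm gives the robot as it stands.
- The arm moves only by the tool servo_tool, never from a script. Its argument "moves" is a list of rows, each a list of 5 numbers: the finger opening in m, from 0 to 0.0854, then the shift along the tool's x, y, z in parts of the range, where 1.0 means 0.3 m, then the turn about the tool's z in parts of the range, where 1.0 means 2 rad. A call has 1 to 5 rows; each row is the pose to reach, as a shift and turn from the pose commanded when the call began, along the tool's axes at that moment; what a row does not reach only later rows make up. A row lasts 1/10 s, in which the tool goes at most 50 mm and 8.59 degrees, less where a joint would pass 70% of its speed; a pose out of reach is approached as far as the arm can. Shift and turn numbers lie between -1 and 1, and a call with a number outside is refused. A call with a gripper value outside its range is refused whole. The fingers move at their own pace and stop on an object; "force" is the grip in N (left out, the last holds). Time passes only in rows, so rows that repeat a pose let the fingers close. It gives the time, the measured TCP pose, the force, the opening and the grip force at its end, in the units of the state.
- arm.observe(): the state, without advancing time (a new reading comes with each control period).
- arm.grab_frame(name): name is "scene" or "top"; returns a dict with "pixels" (480x640x3 uint8, red, green, blue), "z_map" (480x640 float32, m along the optical axis (not along the pixel's ray), 0 where there is no reading), "fx", "fy", "cx", "cy" (pixels), "k1" (the pictures are not rectified: a ray, as slopes to the right and down, at radius r is drawn at 1 + k1 r^2 times it, then the intrinsics apply), "pose" (4x4, takes a point from camera to world coordinates). Camera axes: x right, y up, looking along -z (the intrinsics and any distortion apply to the point x, -y, -z); pixel columns grow to the right and rows downward; lengths in m; the calibration is good to about 2 mm. A picture is of the moment at which its call begins.
- arm.sign_off(): hands the job in; it is judged then, once.
The state is a dict: "t": time; "joints": joint angles; "qd": joint speeds; "tau": joint torques, N m; "tcp_pos": TCP position; "ee_rot": TCP orientation; "force": force on the tool from outside, world axes, zero at the start; "ft_torque": the same for the moment, N m; "gripper_width": opening from 0.0 (shut) to 1.0 (fully open); "grasp_force": force on a finger pad.
Only numpy, scipy, OpenCV 4.12 (cv2) and the standard library are available. Lean on these libraries where they do the work, as an engineer would, in place of code of your own. Each camera call takes 0.05 s, during which the arm holds its last target. There are 200 camera calls.

TASK

Get the little counter cabinet's fold-down front ready as a serving ledge: move the seasoning container that stands in its way to a free spot on the worktop, keeping all three containers upright, pull both slide-out supports fully out while the flap is still up, then lower the flap until it lies level on them. Leave the soup bowl, the oil bottle and the small sauce dish where they are, and never let the flap sink below level.

Things in the scene. Friction and masses are not known exactly. Their poses are not given: they have to be found in the camera images.
- cabinet: White counter cabinet, fixed, 310 mm wide (y), 170 mm deep (x), roof 190 mm above the worktop. Origin on the worktop under the middle of its front plane (x = 0); +x points into the cabinet, away from the robot, +y to its left, z up. Below 70 mm the front is a plinth with slots for the supports at y = +111 and -111 mm; above it is the flap.
- flap (a joint): Angle of the steel drop-front flap: 0 upright, pi/2 level, pointing to the robot; it goes on to 2.0, hanging below level, if nothing is under it. Stiff hinge (0.4 N m): it stays where left down to about 0.9 rad, then sinks slowly by its own weight (0.65 kg, friction nearly holds it). Level on the supports its upper (inner) face is 82 mm high; it covers cabinet x = -167 to 0 mm.
- flap_hinge (a point): Fixed point on the flap's hinge line (along cabinet y), at cabinet x = -12, y = 0, z = 70 mm: the lower edge of the flap's outer face. The flap is a plate 282 mm wide, 12 mm thick (x = -12 to 0 when closed) and 155 mm tall from here.
- flap_lip (a point): Middle of the flap's top edge, on its inner (cabinet side) face; moves with the flap. Closed it is 225 mm high, 35 mm above the roof, so that fingers can hook behind this lip from above.
- support_left (a joint): How far the left support (cabinet y = +111 mm) is pulled out towards the robot, in m: 0 = in, 0.125 = its stop; about 2 N friction. Its bearing bar (16 mm wide, top 69 mm high) hides in the cabinet at 0 and comes out under the flap when pulled. In front of it shows only a low neck (16 mm wide, 43 to 53 mm high) that ends in a crossbar; these are too low to hold the flap level.
- support_right (a joint): The same for the right support (cabinet y = -111 mm).
- pull_left (a point): Left support's T-pull: middle of its crossbar's face on the cabinet side. The crossbar is 70 mm along cabinet y, 12 mm thick, 33 to 53 mm high. At joint 0 this face is at cabinet x = -62 mm, 50 mm before the closed flap: fingers from above, one each side of the neck, hook behind it; a tool leaning back from the flap by 20 to 40 degrees keeps the gripper's body clear of the flap.
- pull_right (a point): The same point of the right support.
- pepper_shaker: Plain steel pepper shaker, 58 mm across, 95 mm tall, about 0.16 kg, loose. Origin at the centre of its foot, z up. One of three seasoning containers: any one of them stands in the flap's way (cabinet x -0.12 to -0.16 m, y within 0.1 m of 0), the other two more than 0.2 m to the cabinet's left and right.
- chili_oil_jar: Squat jar with a green lid, 64 x 68 mm, 84 mm tall (lid 63 mm across), 0.25 kg, loose; seasoning container. Origin at the centre of its foot, z up.
- spice_jar: Slim round spice jar with a pale lid, 47 mm across, 98 mm tall, 0.11 kg, loose; seasoning container. Origin at the centre of its foot, z up.
- soup_bowl: White bowl of soup, 141 mm across, 62 mm tall, loose; leave it alone. Origin at the centre of its foot.
- sesame_oil: Small oil bottle with a yellow cap, 62 x 57 mm, 141 mm tall, loose; leave it alone. Origin at the centre of its foot.
- sauce_dish: Small white sauce dish, 67 mm across, 21 mm tall, loose, in front of the cabinet; leave it alone. Origin at the centre of its foot. Free worktop for setting a thing down: world x from 0.33 m, y from -0.42 to 0.40 m, wherever nothing listed stands.
Things that resemble listed ones, but are neither listed nor needed, are in the scene too. What is shaped like the chili_oil_jar but red or yellow is not meant.

How it is judged:
On the way, in this order (a step that is already met when the one before it is completed fails the run):
1. both supports are fully out while the flap is still up (value of joint each of support_left, support_right above 0.11 m and value of joint flap below 0.6 rad), for 0.2 s.
2. the flap lies level on the supports (value of joint each of support_left, support_right above 0.11 m and value of joint flap between 1.51 and 1.63 rad), for 0.2 s.
At the end, for the whole second after the job is handed in: Both supports are out by more than 110 mm of their 125 mm, the flap rests level on them (within about 3.5 degrees), and all three seasoning containers stand upright and still on the worktop (all of step 2 and velocity of joint flap below 0.05 rad/s and angle between each of pepper_shaker, chili_oil_jar, spice_jar's own z axis and vertical below 0.12 rad and height (world z) of pepper_shaker between -0.015 and 0.015 m and linear speed of each of pepper_shaker, chili_oil_jar, spice_jar below 0.03 m/s and height (world z) of chili_oil_jar between -0.015 and 0.015 m and height (world z) of spice_jar between -0.015 and 0.015 m); the robot touches nothing.
It fails at once if the flap sinks below level (value of joint flap above 1.7 rad).
It fails at once if a seasoning container is knocked over (angle between any of pepper_shaker, chili_oil_jar, spice_jar's own z axis and vertical above 0.6 rad).
It fails at once if the soup bowl, oil bottle or sauce dish is moved (30 mm) or tipped over (distance of any of soup_bowl, sesame_oil, sauce_dish from where it was at the start of the episode above 0.03 m or angle between any of soup_bowl, sesame_oil, sauce_dish's own z axis and vertical above 0.5 rad).
It also fails if it takes over 64 s, if anything falls off the work surface, if the arm or the gripper's body presses on something with over 40 N, if the wrist force passes 120 N, or if a joint passes its speed limit or range.

## Working session

There is one attempt and no reset: what is moved stays moved. The work goes in short steps, Python scripts to look and compute and a tool call to move; the robot and the scene stay as the last step left them, time stands still between calls to the robot, and variables do not carry over. Pictures are saved under pics/ and viewed, at most 10 in all, crops included, and the job is handed in when it is done.

Besides the shell and the picture viewer there is one more tool, called after "Call:" in YAML: its name, and indented under it one key for each argument. servo_tool: Moves the arm, as the interface text tells. Its arguments: {"type":"object","properties":{"moves":{"type":"array","items":{"type":"array","items":{"type":"number"}}},"force":{"type":"number"}},"required":["moves"]}

```bash
ls; mkdir -p pics; cat > h.py <<'E'
import numpy as np, cv2, pickle
from plant import arm
def grab(n, f):
    d=arm.grab_frame(n); pickle.dump(d,open(f'{f}.pkl','wb')); cv2.imwrite(f'pics/{f}.png',d['pixels'][:,:,::-1]); return d
def cloud(d):
    h,w=d['z_map'].shape
    u,v=np.meshgrid(np.arange(w),np.arange(h))
    K=np.array([[d['fx'],0,d['cx']],[0,d['fy'],d['cy']],[0,0,1]],float)
    p=cv2.undistortPoints(np.stack([u,v],-1).reshape(-1,1,2).astype(np.float64),K,np.array([d['k1'],0,0,0,0.])).reshape(h,w,2)
    z=d['z_map'].astype(float)
    P=np.stack([p[...,0]*z,-p[...,1]*z,-z,np.ones_like(z)],-1)@np.array(d['pose']).T
    P=P[...,:3]; P[z==0]=np.nan; return P
E
python3 - <<'E'
from h import *
for n in('scene','top'):
    d=grab(n,n+'0'); print(n,d['k1'],np.round(d['pose'],3).tolist())
print(arm.observe())
E
```

```text
pics
scene -0.021288449928268425 [[0.494, 0.545, -0.677, -0.258], [-0.869, 0.323, -0.375, -0.496], [0.015, 0.774, 0.633, 0.957], [0.0, 0.0, 0.0, 1.0]]
top -0.039397559861180015 [[-0.249, 0.807, -0.536, 0.031], [-0.969, -0.201, 0.147, 0.125], [0.011, 0.556, 0.831, 1.033], [0.0, 0.0, 0.0, 1.0]]
{'t': 0.1, 'joints': array([9.37361544e-01, 1.04623637e-01, 9.65497106e-02, 1.56391473e+00,
       3.73083862e-05, 1.35308815e+00]), 'qd': array([-2.61408092e-04, -1.44554484e-03, -1.91171477e-04,  3.80716295e-04,
        6.80181675e-05,  4.85414875e-05]), 'tau': array([ 4.84879522e-03, -5.58207285e+01,  5.04722679e+01,  1.28172169e-02,
       -3.22949409e-04,  2.92635923e-05]), 'tcp_pos': array([0.24212852, 0.54866856, 0.24761089]), 'ee_rot': array([-6.48220781e-01, -3.07345169e+00,  1.68137272e-03]), 'force': array([0.10056323, 0.30283033, 0.69355607]), 'ft_torque': array([ 0.00122165,  0.01174025, -0.0183308 ]), 'grasp_force': 0.0, 'gripper_width': 1.0020008267440408}
```

View pics/scene0.png

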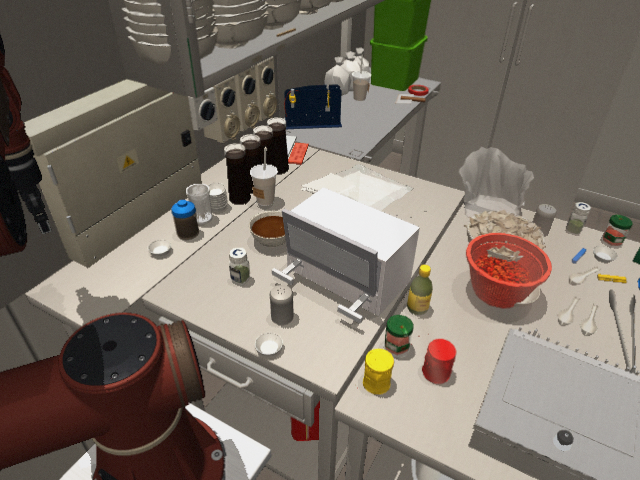

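View pics/top0.png

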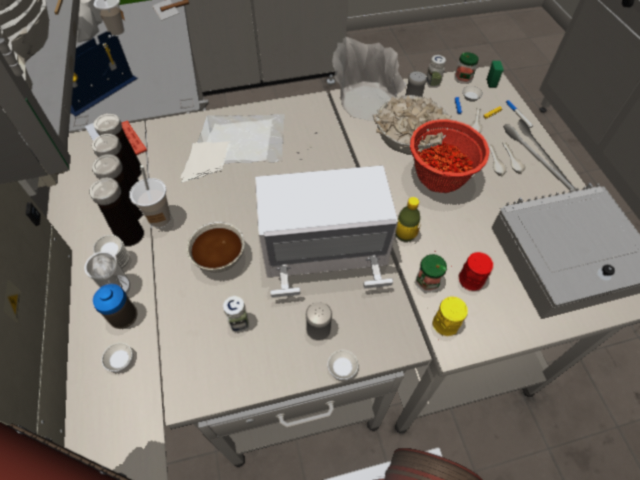

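The pepper shaker stands in the way (top view 318,318). The spice jar is at (236,312), the chili jar at (432,270), the sauce dish at (344,366), and the T-pulls are at (285,292) and (377,283).

```bash
python3 - <<'E'
from h import *
d=pickle.load(open('top0.pkl','rb'));P=cloud(d)
pix=dict(roofBL=(259,177),roofBR=(383,172),roofFL=(265,233),roofFR=(391,223),pepper=(318,308),spice=(235,304),chili=(432,264),dish=(344,366),bowl=(217,246),oil=(412,204),pullL=(285,293),pullR=(378,284),pullLa=(273,294),pullLb=(298,292),pullRa=(366,286),pullRb=(390,282),table1=(280,350),yellow=(450,305),red=(478,263))
for k,(u,v) in pix.items(): print(k,np.round(np.nanmedian(P[v-1:v+2,u-1:u+2].reshape(-1,3),0),4))
# roof rect
r=(np.abs(P[...,2]-.19)<.006)
u,v=np.meshgrid(np.arange(640),np.arange(480)); r&=(u>250)&(u<400)&(v>160)&(v<240)
q=P[r]; 
rc=cv2.minAreaRect((q[:,:2]*1000).astype(np.float32)); print('roof',rc,np.median(q[:,2])); print(cv2.boxPoints(rc))
# lip
r=(P[...,2]>.215)&(P[...,2]<.235)&(u>240)&(u<410)&(v>160)&(v<270)
q=P[r];rc=cv2.minAreaRect((q[:,:2]*1000).astype(np.float32)); print('lip',len(q),cv2.boxPoints(rc),rc)
# crossbars
for a,b in((265,305),(360,398)):
    r=(np.abs(P[...,2]-.053)<.004)&(u>a)&(u<b)&(v>270)&(v<305)
    q=P[r];rc=cv2.minAreaRect((q[:,:2]*1000).astype(np.float32)); print('bar',len(q),rc,cv2.boxPoints(rc).tolist(),np.median(q[:,2]))
# objects
for n,(cu,cv_),z0,z1 in (('pepper',(318,320),.02,.12),('spice',(236,315),.02,.12),('chili',(432,275),.02,.12)):
    r=(P[...,2]>z0)&(P[...,2]<z1)&(abs(u-cu)<18)&(abs(v-cv_)<30)
    q=P[r]; t=q[q[:,2]>np.nanpercentile(q[:,2],97)-.006]
    print(n,q[:,2].max(),np.round(t.mean(0),4),cv2.minEnclosingCircle((t[:,:2]*1000).astype(np.float32)))
E
python3 -c "
import cv2
i=cv2.imread('pics/top0.png')[150:400,200:470];cv2.imwrite('pics/crop.png',cv2.resize(i,None,fx=2.4,fy=2.4,interpolation=2)[:600])"
```

```text
roofBL [0.793  0.0805 0.1892]
roofBR [ 0.738  -0.2102  0.1891]
roofFL [0.6061 0.0975 0.2239]
roofFR [ 0.5672 -0.1672  0.2236]
pepper [0.4727 0.0165 0.0941]
spice [0.5239 0.1914 0.0989]
chili [ 0.5222 -0.273   0.0841]
dish [ 0.3605 -0.015   0.0068]
bowl [0.7237 0.2156 0.0446]
oil [ 0.6634 -0.265   0.1397]
pullL [0.55   0.0772 0.0493]
pullR [ 0.5199 -0.1415  0.047 ]
pullLa [0.5537 0.1049 0.0501]
pullLb [0.5463 0.0469 0.0488]
pullRa [ 0.524  -0.1134  0.0464]
pullRb [ 0.5172 -0.1712  0.0507]
table1 [ 0.435   0.1157 -0.0005]
yellow [ 0.4114 -0.2721  0.0843]
red [ 0.4975 -0.3805  0.0837]
roof ((681.87353515625, -50.46510314941406), (311.1951599121094, 200.388916015625), 82.35961151123047) 0.18984491088818245
[[ 561.8811   -191.35994 ]
 [ 760.49097  -218.00267 ]
 [ 801.86597    90.42973 ]
 [ 603.2561    117.072464]]
lip 864 [[ 561.9987  -176.96292]
 [ 577.56793 -178.90085]
 [ 612.2408    99.66281]
 [ 596.6716   101.60074]] ((587.1197509765625, -38.650054931640625), (280.7132568359375, 15.689396858215332), 82.90486907958984)
bar 250 ((578.5068359375, 74.46832275390625), (68.8779067993164, 61.52379608154297), 83.75062561035156) [[544.1788330078125, 43.582637786865234], [605.3370361328125, 36.88540267944336], [612.8348388671875, 105.35400390625], [551.6766357421875, 112.05123901367188]] 0.05247162014788609
bar 181 ((536.7452392578125, -145.14303588867188), (68.61458587646484, 38.00699996948242), 81.0895004272461) [[512.6571655273438, -176.09280395507812], [550.2055053710938, -181.97976684570312], [560.8333129882812, -114.19326782226562], [523.2849731445312, -108.30630493164062]] 0.05240719215133505
pepper 0.09797606891885413 [0.4623 0.0198 0.0923] ((461.7184143066406, 19.177587509155273), 27.650558471679688)
spice 0.10233215256864836 [0.5217 0.1952 0.0975] ((522.6072998046875, 194.9392547607422), 23.18906593322754)
chili 0.08898006612859943 [ 0.5081 -0.274   0.0841] ((481.2150573730469, -277.09869384765625), 67.79862213134766)
```

View pics/crop.png

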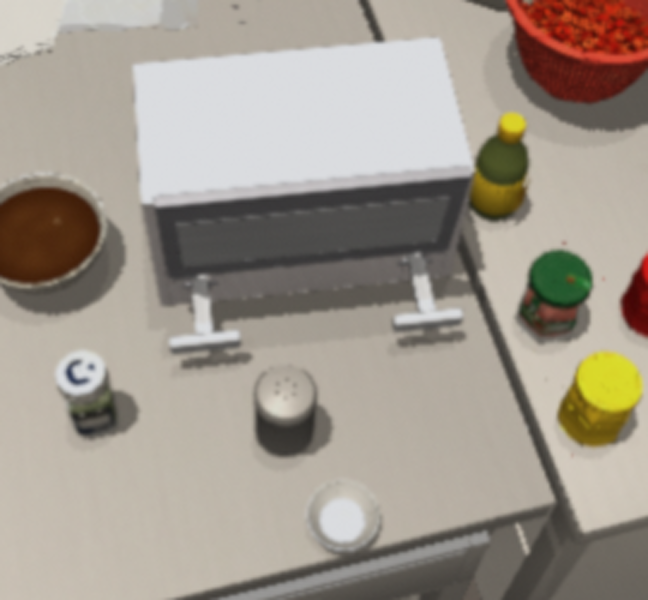

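The enlarged crop agrees with that layout. Next I refine the cabinet frame and flap angle, fit the cylinders, and check the free spot. I'm also adding a move helper.

```bash
cat >> h.py <<'E'
from scipy.spatial.transform import Rotation as R
def fitcyl(q,r):
    from scipy.optimize import least_squares
    c=least_squares(lambda c:np.hypot(q[:,0]-c[0],q[:,1]-c[1])-r,q[:,:2].mean(0)+[.02,0],loss='soft_l1',f_scale=.002)
    return c.x,np.median(np.abs(c.fun))
def go(pos=None,yaw=None):
    "print the shift/turn in tool axes to world pos, tool y axis at world angle yaw (mod pi)"
    s=arm.observe(); r=R.from_rotvec(s['ee_rot']).as_matrix()
    a=np.arctan2(r[1,1],r[0,1])
    print('t',round(s['t'],2),'tcp',np.round(s['tcp_pos'],4),'yaw_y',round(a,3),'tilt',round(r[2,2],4),'F',np.round(s['force'],1),'w',round(s['gripper_width']*85.4,1),'gf',round(s['grasp_force'],1),'q6',round(s['joints'][5],2))
    if pos is not None: print(' shift',np.round(r.T@(np.array(pos)-s['tcp_pos']),4))
    if yaw is not None: print(' turn',round(-((yaw-a+np.pi/2)%np.pi-np.pi/2),3))
E
python3 - <<'E'
from h import *
u,v=np.meshgrid(np.arange(640),np.arange(480))
D={n:cloud(pickle.load(open(n+'0.pkl','rb'))) for n in('top','scene')}
P=D['top']
for n,(cu,cv_),r in (('pepper',(318,320),.029),('spice',(236,315),.0235),('chili',(432,275),.0315)):
    m=(P[...,2]>.03)&(P[...,2]<.075)&(abs(u-cu)<18)&(abs(v-cv_)<25); print(n,fitcyl(P[m],r))
P=D['scene']; m=(P[...,2]>.03)&(P[...,2]<.075)&(abs(u-282)<16)&(abs(v-305)<25); print('pepper scene',fitcyl(P[m],.029))
# flap plane: slope of x' with z
x=np.array([np.cos(-.129),np.sin(-.129)]);y=np.array([-x[1],x[0]])
for n in D:
    P=D[n]; o=np.array([.6,-.0405]); X=(P[...,:2]-o)@x; Y=(P[...,:2]-o)@y; Z=P[...,2]
    for z in (.08,.1,.12,.15,.18,.2,.21,.22):
        m=(abs(Z-z)<.006)&(abs(Y)<.12)&(X<.02)&(X>-.06)
        if m.sum()>20:
            p=np.polyfit(Y[m],X[m],1); print(n,z,m.sum(),'x',np.round(np.median(X[m]),4),'slope',np.round(p[0],4), 'p5/95',np.round(np.percentile(X[m],[5,95]),4))
    m=(abs(Z-.19)<.006)&(X>.03)&(X<.25)&(abs(Y)<.2); print('roof x',np.percentile(X[m],[1,50,99]),'y',np.percentile(Y[m],[1,99]))
    for s in(1,-1):
        m=(Z>.044)&(Z<.058)&(abs(Y-s*.111)<.05)&(X>-.09)&(X<-.04); print('bar',s,'X',np.round(np.percentile(X[m],[3,50,97]),4),'Y',np.round(np.percentile(Y[m],[3,97]),4),m.sum())
# occupancy
P=D['top'];Z=P[...,2]
for c in ((.40,.24),(.38,.2),(.42,.28)):
    m=np.hypot(P[...,0]-c[0],P[...,1]-c[1])<.07; print(c,m.sum(),np.nanmax(Z[m]))
go((.466,.018,.16),np.pi/2-.129)
print(R.from_rotvec(arm.observe()['ee_rot']).as_matrix().round(3))
E
```

```text
pepper (array([0.46403235, 0.01879621]), np.float64(0.00043469123184178456))
spice (array([0.52156481, 0.19499932]), np.float64(0.0013896969382332508))
chili (array([ 0.52060404, -0.27616661]), np.float64(0.000904949158037939))
pepper scene (array([0.46507437, 0.01895888]), np.float64(0.0009533433287885786))
top 0.08 208 x -0.0023 slope -0.0038 p5/95 [-0.004  -0.0007]
top 0.1 196 x -0.0054 slope -0.0047 p5/95 [-0.0069 -0.0037]
top 0.12 226 x -0.0081 slope -0.0047 p5/95 [-0.0096 -0.0062]
top 0.15 253 x -0.0113 slope -0.0042 p5/95 [-0.0131 -0.0098]
top 0.18 284 x -0.0146 slope -0.0011 p5/95 [-0.0163 -0.0128]
top 0.2 294 x -0.016 slope -0.0038 p5/95 [-0.0175 -0.0144]
top 0.21 297 x -0.0171 slope -0.0045 p5/95 [-0.0187 -0.0155]
top 0.22 699 x -0.0162 slope -0.0046 p5/95 [-0.0194 -0.0078]
roof x [0.03128889 0.10060983 0.17791893] y [-0.15083089  0.15239479]
bar 1 X [-0.0666 -0.0606 -0.0422] Y [0.0791 0.1427] 212
bar -1 X [-0.0678 -0.0617 -0.0415] Y [-0.1427 -0.0797] 207
scene 0.08 223 x -0.0021 slope -0.0032 p5/95 [-0.0042  0.0005]
scene 0.1 201 x -0.0049 slope -0.0036 p5/95 [-0.0072 -0.0
[... 189 characters left out ...]
]
scene 0.2 270 x -0.0154 slope -0.0042 p5/95 [-0.0182 -0.0131]
scene 0.21 275 x -0.0165 slope -0.0048 p5/95 [-0.0189 -0.0139]
scene 0.22 498 x -0.0156 slope -0.005 p5/95 [-0.0195 -0.0076]
roof x [0.03230908 0.10156118 0.17903295] y [-0.15419947  0.1501155 ]
bar 1 X [-0.0669 -0.061  -0.043 ] Y [0.0761 0.1409] 140
bar -1 X [-0.0685 -0.062  -0.0429] Y [-0.1446 -0.0828] 165
(0.4, 0.24) 4577 0.008013951549053155
(0.38, 0.2) 5342 0.007110723074564174
(0.42, 0.28) 4193 0.008013951549053155
t 0.1 tcp [0.2421 0.5487 0.2476] yaw_y 1.155 tilt -1.0 F [0.1 0.3 0.7] w 85.6 gf 0.0 q6 1.35
 shift [-0.4191 -0.395   0.0879]
 turn -0.287
[[-0.915  0.404 -0.001]
 [ 0.404  0.915 -0.001]
 [ 0.    -0.001 -1.   ]]
```

The manual's scale: shifts go in shares of 0.3 m and turns go in shares of 2 rad. Converting my numbers, -0.18 m is -0.6, -0.17 m is -0.5667, -0.287 rad is -0.1435.

Call:
servo_tool:
  moves:
    - [0.085, -0.12, -0.1133, 0, -0.05]
    - [0.085, -0.24, -0.2267, 0, -0.1]
    - [0.085, -0.36, -0.34, 0, -0.1435]
    - [0.085, -0.48, -0.4533, 0, -0.1435]
    - [0.085, -0.6, -0.5667, 0, -0.1435]
  force: 40

```text
t: 0.6
tcp_pos: [0.3385, 0.3189, 0.248]
ee_rot: [-0.201, -3.135, 0.0]
force: [1.6, 0.8, -0.3]
gripper_width: 0.998
grasp_force: 0.0
```

Scaled: -0.215 m is -0.7167, -0.172 m is -0.5733.

Call:
servo_tool:
  moves:
    - [0.085, -0.0833, -0.1433, 0, 0]
    - [0.085, -0.1667, -0.2867, 0, 0]
    - [0.085, -0.25, -0.43, 0, 0]
    - [0.085, -0.3333, -0.5733, 0, 0]
    - [0.085, -0.4167, -0.7167, 0, 0]

```text
t: 1.1
tcp_pos: [0.435, 0.0894, 0.2482]
ee_rot: [0.202, 3.135, 0.0]
force: [0.1, 1.1, 0.3]
gripper_width: 0.993
grasp_force: 0.0
```

```bash
python3 -c "
from h import *
go((.4645,.0189,.05),np.pi/2-.125)"
```

```text
t 1.1 tcp [0.435  0.0894 0.2482] yaw_y 1.442 tilt -1.0 F [0.1 1.1 0.3] w 84.8 gf 0.0 q6 0.04
 shift [-0.0383 -0.0662  0.1982]
 turn -0.004
```

Scaled: 0.12 m is 0.4, -0.0662 m is -0.2207.

Call:
servo_tool:
  moves:
    - [0.085, -0.0667, -0.1133, 0, 0]
    - [0.085, -0.1277, -0.2207, 0, 0]
    - [0.085, -0.1277, -0.2207, 0.1333, 0]
    - [0.085, -0.1277, -0.2207, 0.2667, 0]
    - [0.085, -0.1277, -0.2207, 0.4, 0]

```text
t: 1.6
tcp_pos: [0.4641, 0.0204, 0.1267]
ee_rot: [0.204, 3.135, 0.0]
force: [0.3, -0.1, 0.1]
gripper_width: 1.0
grasp_force: 0.0
```

Scaled: 0.078 m is 0.26, 0.06 m is 0.2.

Call:
servo_tool:
  moves:
    - [0.085, 0, 0, 0.1, 0]
    - [0.085, 0, 0, 0.2, 0]
    - [0.085, 0, 0, 0.26, 0]
    - [0.05, 0, 0, 0.26, 0]
    - [0.05, 0, 0, 0.26, 0]

```text
t: 2.1
tcp_pos: [0.4641, 0.0209, 0.0506]
ee_rot: [-0.202, -3.135, -0.0]
force: [-0.4, -0.3, -0.2]
gripper_width: 0.688
grasp_force: 0.1
```

Call:
servo_tool:
  moves:
    - [0.04, 0, 0, 0, 0]
    - [0.04, 0, 0, 0, 0]
    - [0.04, 0, 0, 0, 0]
    - [0.04, 0, 0, 0, 0]

```text
t: 2.5
tcp_pos: [0.4647, 0.0208, 0.051]
ee_rot: [0.202, 3.134, -0.0]
force: [0.4, -0.3, 2.0]
gripper_width: 0.666
grasp_force: 43.0
```

```bash
python3 -c "
from h import *
go((.4,.24,.055))"
```

```text
t 2.5 tcp [0.4647 0.0208 0.051 ] yaw_y 1.442 tilt -1.0 F [ 0.4 -0.3  2. ] w 56.9 gf 43.0 q6 -0.11
 shift [ 0.0923  0.2091 -0.0041]
```

Scaled: 0.15 m is 0.5, 0.11 m is 0.3667.

Call:
servo_tool:
  moves:
    - [0.04, 0, 0, -0.0667, 0]
    - [0.04, 0.06, 0.1, -0.1, 0]
    - [0.04, 0.12, 0.2333, -0.1, 0]
    - [0.04, 0.18, 0.3667, -0.1, 0]
    - [0.04, 0.2333, 0.5, -0.1, 0]

```text
t: 3.0
tcp_pos: [0.4134, 0.18, 0.0807]
ee_rot: [0.203, 3.134, 0.0]
force: [1.9, 0.2, -2.0]
gripper_width: 0.661
grasp_force: 43.5
```

Scaled: 0.059 m is 0.1967, 0.055 m is 0.1833.

Call:
servo_tool:
  moves:
    - [0.04, 0.04, 0.1, 0, 0]
    - [0.04, 0.0667, 0.1833, 0, 0]
    - [0.04, 0.0733, 0.1967, 0.04, 0]
    - [0.04, 0.0733, 0.1967, 0.0733, 0]
    - [0.04, 0.0733, 0.1967, 0.0967, 0]

```text
t: 3.5
tcp_pos: [0.3994, 0.239, 0.0504]
ee_rot: [-0.203, -3.134, 0.002]
force: [-20.2, -14.5, 60.3]
gripper_width: 0.667
grasp_force: 48.0
```

Call:
servo_tool:
  moves:
    - [0.04, 0, 0, 0, 0]
    - [0.07, 0, 0, 0, 0]
    - [0.085, 0, 0, 0, 0]
    - [0.085, 0, 0, 0, 0]

```text
t: 3.9
tcp_pos: [0.4001, 0.2396, 0.0513]
ee_rot: [0.203, 3.135, 0.0]
force: [-0.2, 0.4, -0.8]
gripper_width: 0.998
grasp_force: 0.0
```

Scaled: -0.11 m is -0.3667, -0.07 m is -0.2333.

Call:
servo_tool:
  moves:
    - [0.085, 0, 0, -0.1, 0]
    - [0.085, 0, 0, -0.2333, 0]
    - [0.085, 0, 0, -0.3667, 0]
    - [0.085, 0, 0, -0.3667, 0]

```text
t: 4.3
tcp_pos: [0.4026, 0.2405, 0.167]
ee_rot: [0.202, 3.127, 0.004]
force: [1.0, 0.2, -0.1]
gripper_width: 0.993
grasp_force: 0.0
```

```bash
python3 -c "
from h import *
d=grab('top','top1'); P=cloud(d);r=(P[...,2]>.03)&(P[...,2]<.075)&(np.hypot(P[...,0]-.4,P[...,1]-.24)<.06);print(r.sum(),fitcyl(P[r],.029))
go((.5548,.0773,.034),np.pi/2-.125)"
```

```text
h.py:16: RuntimeWarning: Mean of empty slice.
  c=least_squares(lambda c:np.hypot(q[:,0]-c[0],q[:,1]-c[1])-r,q[:,:2].mean(0)+[.02,0],loss='soft_l1',f_scale=.002)
  ret = um.true_divide(
Traceback (most recent call last):
  File "h.py", line 16, in fitcyl
    c=least_squares(lambda c:np.hypot(q[:,0]-c[0],q[:,1]-c[1])-r,q[:,:2].mean(0)+[.02,0],loss='soft_l1',f_scale=.002)
ValueError: Initial guess is outside of provided bounds
```

View pics/top1.png

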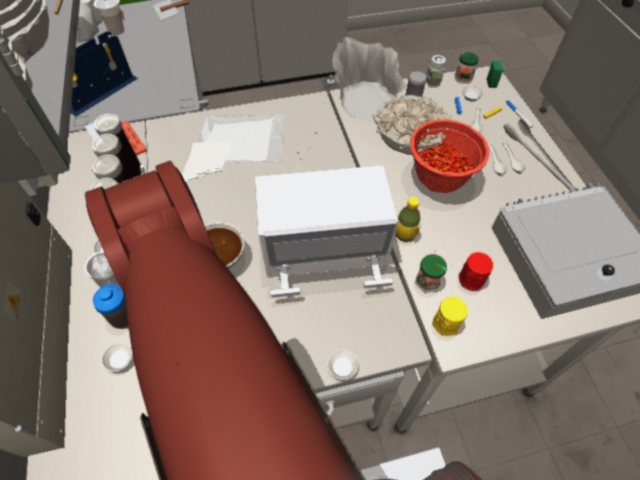

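Scaled: -0.168 m is -0.56, -0.142 m is -0.4733.

Call:
servo_tool:
  moves:
    - [0.085, -0.1133, -0.0933, -0.0333, 0]
    - [0.085, -0.2267, -0.1867, -0.0333, 0]
    - [0.085, -0.34, -0.2833, -0.0333, 0]
    - [0.085, -0.45, -0.38, -0.0333, 0]
    - [0.085, -0.56, -0.4733, -0.0333, 0]
  force: 30

```text
t: 4.85
tcp_pos: [0.5486, 0.0758, 0.1698]
ee_rot: [-0.203, -3.134, -0.0]
force: [1.5, 0.2, 0.2]
gripper_width: 0.993
grasp_force: 0.0
```

Scaled: 0.07 m is 0.2333, 0.05 m is 0.1667.

Call:
servo_tool:
  moves:
    - [0.085, 0, 0, 0.0667, 0]
    - [0.085, 0, 0, 0.1667, 0]
    - [0.085, 0, 0, 0.2333, 0]
    - [0.085, 0, 0, 0.2333, 0]

```text
t: 5.25
tcp_pos: [0.5453, 0.0775, 0.0967]
ee_rot: [-0.202, -3.128, -0.0]
force: [-0.6, -0.1, 0.5]
gripper_width: 0.994
grasp_force: 0.0
```

```bash
python3 -c "
from h import *
d=grab('top','top2'); P=cloud(d);r=(P[...,2]>.03)&(P[...,2]<.075)&(np.hypot(P[...,0]-.4,P[...,1]-.24)<.06);print(r.sum(),fitcyl(P[r],.029) if r.sum()>50 else '')
e=grab('scene','scene2'); cv2.imwrite('pics/s2.png',np.hstack([d['pixels'][200:400,150:450],e['pixels'][180:380,170:470]])[:,:,::-1])
go((.549,.078,.034),np.pi/2-.125)"; python3 -c "
import cv2;i=cv2.imread('pics/s2.png');cv2.imwrite('pics/s2.png',cv2.resize(i,(798,266)))"
```

```text
2 
t 5.35 tcp [0.5476 0.0775 0.1008] yaw_y 1.442 tilt -1.0 F [0.8 0.9 1.4] w 84.9 gf 0.0 q6 0.03
 shift [-0.0015  0.0007  0.0668]
 turn -0.004
```

View pics/s2.png

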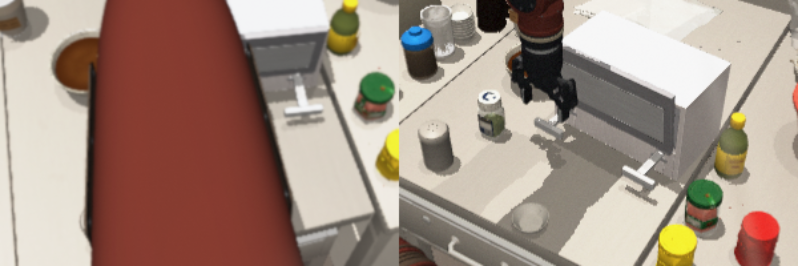

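Pepper stands upright at the left front, and the gripper is over the left crossbar.

Call:
servo_tool:
  moves:
    - [0.085, 0, 0, 0.1, 0]
    - [0.085, 0, 0, 0.1833, 0]
    - [0.085, 0, 0, 0.2233, 0]
    - [0.07, 0, 0, 0.2233, 0]
    - [0.06, 0, 0, 0.2233, 0]
  force: 30

```text
t: 5.85
tcp_pos: [0.5481, 0.0781, 0.0347]
ee_rot: [-0.202, -3.135, -0.002]
force: [0.4, 3.4, -9.4]
gripper_width: 0.805
grasp_force: 41.5
```

Call:
servo_tool:
  moves:
    - [0.055, 0, 0, 0, 0]
    - [0.055, 0, 0, 0, 0]
    - [0.055, 0, 0, 0, 0]
    - [0.055, 0, 0, 0, 0]

```text
t: 6.25
tcp_pos: [0.5481, 0.078, 0.0347]
ee_rot: [-0.202, -3.135, -0.002]
force: [-0.2, 5.3, -7.2]
gripper_width: 0.81
grasp_force: 41.6
```

Scaled: 0.09 m is 0.3, 0.075 m is 0.25.

Call:
servo_tool:
  moves:
    - [0.055, 0.05, 0, 0, 0]
    - [0.055, 0.1167, 0, 0, 0]
    - [0.055, 0.1833, 0, 0, 0]
    - [0.055, 0.25, 0, 0, 0]
    - [0.055, 0.3, 0, 0, 0]

```text
t: 6.75
tcp_pos: [0.4586, 0.0893, 0.0347]
ee_rot: [0.202, 3.134, 0.001]
force: [3.1, 2.3, -10.4]
gripper_width: 0.809
grasp_force: 43.4
```

Scaled: 0.038 m is 0.1267, 0.034 m is 0.1133.

Call:
servo_tool:
  moves:
    - [0.055, 0.05, 0, 0, 0]
    - [0.055, 0.09, 0, 0, 0]
    - [0.055, 0.1133, 0, 0, 0]
    - [0.055, 0.1267, 0, 0, 0]
    - [0.055, 0.1267, 0, 0, 0]

```text
t: 7.25
tcp_pos: [0.4254, 0.0934, 0.0349]
ee_rot: [0.202, 3.125, 0.0]
force: [26.6, 2.4, -32.8]
gripper_width: 0.808
grasp_force: 48.2
```

```bash
python3 -c "
from h import *
go()"
```

```text
t 7.25 tcp [0.4254 0.0934 0.0349] yaw_y 1.442 tilt -1.0 F [ 26.6   2.4 -32.8] w 69.0 gf 48.2 q6 0.04
```

Scaled: -0.08 m is -0.2667, -0.04 m is -0.1333.

Call:
servo_tool:
  moves:
    - [0.07, -0.01, 0, 0, 0]
    - [0.085, -0.01, 0, 0, 0]
    - [0.085, -0.01, 0, 0, 0]
    - [0.085, -0.01, 0, -0.1333, 0]
    - [0.085, -0.01, 0, -0.2667, 0]

```text
t: 7.75
tcp_pos: [0.4233, 0.0934, 0.1151]
ee_rot: [-0.202, -3.133, 0.001]
force: [0.2, 0.1, 1.1]
gripper_width: 0.996
grasp_force: 0.0
```

Scaled: -0.2 m is -0.6667, -0.16 m is -0.5333.

Call:
servo_tool:
  moves:
    - [0.085, -0.0667, -0.1333, 0, 0]
    - [0.085, -0.1333, -0.2667, 0, 0]
    - [0.085, -0.2, -0.4, 0, 0]
    - [0.085, -0.2667, -0.5333, 0, 0]
    - [0.085, -0.3333, -0.6667, 0, 0]

```text
t: 8.25
tcp_pos: [0.4983, -0.1199, 0.1152]
ee_rot: [0.202, 3.134, -0.002]
force: [0.9, -0.2, 0.2]
gripper_width: 0.997
grasp_force: 0.0
```

```bash
python3 -c "
from h import *
go((.5203,-.1421,.034))
d=grab('scene','scene3'); P=cloud(d)
x=np.array([np.cos(-.129),np.sin(-.129)]);y=np.array([-x[1],x[0]]);o=np.array([.61,-.0418])
X=(P[...,:2]-o)@x; Y=(P[...,:2]-o)@y; Z=P[...,2]
for s,a in((1,-.19),(-1,-.07)):
  m=(Z>.044)&(Z<.058)&(abs(Y-s*.111)<.05)&(abs(X-a)<.025); print('bar',s,np.percentile(X[m],[3,50,97]).round(4),np.percentile(Y[m],[3,97]).round(4),m.sum())
"
```

```text
t 8.25 tcp [ 0.4983 -0.1199  0.1152] yaw_y 1.442 tilt -1.0 F [ 0.9 -0.2  0.2] w 85.1 gf 0.0 q6 -0.36
 shift [-0.0246 -0.0191  0.0812]
bar 1 [-0.2    -0.1922 -0.167 ] [0.0764 0.1394] 173
bar -1 [-0.0783 -0.0722 -0.0487] [-0.1446 -0.0801] 165
```

Left support is out about 122 mm. Now the right.

Scaled: 0.081 m is 0.27, -0.0246 m is -0.082.

Call:
servo_tool:
  moves:
    - [0.085, -0.082, -0.0633, 0, 0]
    - [0.085, -0.082, -0.0633, 0.1, 0]
    - [0.085, -0.082, -0.0633, 0.2, 0]
    - [0.085, -0.082, -0.0633, 0.27, 0]
    - [0.085, -0.082, -0.0633, 0.27, 0]

```text
t: 8.8
tcp_pos: [0.5177, -0.1387, 0.0307]
ee_rot: [-0.202, -3.131, -0.003]
force: [-0.1, -0.3, -0.4]
gripper_width: 0.994
grasp_force: 0.0
```

Call:
servo_tool:
  moves:
    - [0.07, 0, 0, 0, 0]
    - [0.055, 0, 0, 0, 0]
    - [0.055, 0, 0, 0, 0]
    - [0.055, 0, 0, 0, 0]
    - [0.055, 0, 0, 0, 0]

```text
t: 9.3
tcp_pos: [0.5207, -0.1421, 0.0355]
ee_rot: [0.204, 3.133, -0.008]
force: [-0.7, -10.3, -5.9]
gripper_width: 0.809
grasp_force: 41.6
```

Scaled: 0.09 m is 0.3, 0.075 m is 0.25.

Call:
servo_tool:
  moves:
    - [0.055, 0.05, 0, 0, 0]
    - [0.055, 0.1167, 0, 0, 0]
    - [0.055, 0.1833, 0, 0, 0]
    - [0.055, 0.25, 0, 0, 0]
    - [0.055, 0.3, 0, 0, 0]

```text
t: 9.8
tcp_pos: [0.4309, -0.1308, 0.0355]
ee_rot: [0.204, 3.132, -0.01]
force: [2.2, -14.4, -5.9]
gripper_width: 0.808
grasp_force: 42.5
```

Scaled: 0.038 m is 0.1267, 0.034 m is 0.1133.

Call:
servo_tool:
  moves:
    - [0.055, 0.05, 0, 0, 0]
    - [0.055, 0.09, 0, 0, 0]
    - [0.055, 0.1133, 0, 0, 0]
    - [0.055, 0.1267, 0, 0, 0]
    - [0.055, 0.1267, 0, 0, 0]

```text
t: 10.3
tcp_pos: [0.3986, -0.1268, 0.036]
ee_rot: [0.202, 3.12, -0.01]
force: [33.2, -15.4, -30.9]
gripper_width: 0.804
grasp_force: 47.5
```

Scaled: -0.08 m is -0.2667, -0.04 m is -0.1333.

Call:
servo_tool:
  moves:
    - [0.07, -0.01, 0, 0, 0]
    - [0.085, -0.01, 0, 0, 0]
    - [0.085, -0.01, 0, 0, 0]
    - [0.085, -0.01, 0, -0.1333, 0]
    - [0.085, -0.01, 0, -0.2667, 0]

```text
t: 10.8
tcp_pos: [0.3949, -0.1228, 0.1143]
ee_rot: [-0.202, -3.134, -0.002]
force: [1.0, -0.5, 0.6]
gripper_width: 0.999
grasp_force: 0.0
```

Scaled: -0.15 m is -0.5, -0.12 m is -0.4.

Call:
servo_tool:
  moves:
    - [0.06, 0, 0, -0.1333, 0]
    - [0.03, 0, 0, -0.2667, 0]
    - [0, 0, 0, -0.4, 0]
    - [0, 0, 0, -0.5, 0]
    - [0, 0, 0, -0.5, 0]

```text
t: 11.3
tcp_pos: [0.3969, -0.1242, 0.2684]
ee_rot: [0.201, 3.129, -0.006]
force: [0.3, 0.2, -0.5]
gripper_width: 0.143
grasp_force: 0.0
```

```bash
python3 -c "
from h import *
d=grab('scene','scene4'); P=cloud(d)
x=np.array([np.cos(-.129),np.sin(-.129)]);y=np.array([-x[1],x[0]]);o=np.array([.61,-.0418])
X=(P[...,:2]-o)@x; Y=(P[...,:2]-o)@y; Z=P[...,2]
for s,a in((1,-.19),(-1,-.19)):
  m=(Z>.044)&(Z<.058)&(abs(Y-s*.111)<.05)&(abs(X-a)<.025); print('bar',s,np.percentile(X[m],[3,50,97]).round(4),m.sum())
for z in (.08,.1,.15,.2,.22):
  m=(abs(Z-z)<.006)&(abs(Y)<.12)&(X<.02)&(X>-.06);print(z,np.median(X[m]).round(4))
w=o+x*.012; go((w[0],w[1],.265))
"
```

```text
bar 1 [-0.2002 -0.1921 -0.1675] 176
bar -1 [-0.1988 -0.192  -0.1687] 213
0.08 -0.0121
0.1 -0.0148
0.15 -0.0205
0.2 -0.0256
0.22 -0.0257
t 11.35 tcp [ 0.3964 -0.1239  0.2659] yaw_y 1.442 tilt -1.0 F [ 0.  -0.3 -0.5] w 4.2 gf 0.0 q6 -0.49
 shift [-0.2133  0.1088  0.0015]
```

View pics/scene4.png

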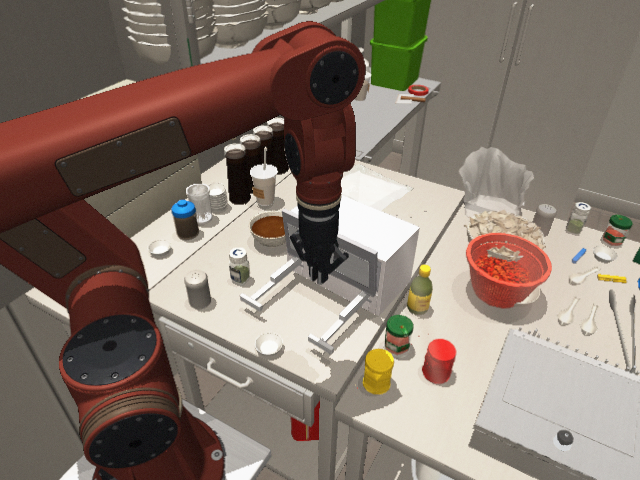

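Both supports are fully out (124 mm) and the flap is still at about 0.1 rad. Closed fingers now go behind the lip.

Scaled: -0.211 m is -0.7033, -0.168 m is -0.56.

Call:
servo_tool:
  moves:
    - [0, -0.14, 0.0733, -0.0167, 0]
    - [0, -0.28, 0.1467, -0.0167, 0]
    - [0, -0.42, 0.2167, -0.0167, 0]
    - [0, -0.56, 0.29, -0.0167, 0]
    - [0, -0.7033, 0.3633, -0.0167, 0]

```text
t: 11.85
tcp_pos: [0.62, -0.0412, 0.2671]
ee_rot: [-0.202, -3.134, -0.001]
force: [0.2, -1.6, 0.7]
gripper_width: 0.0
grasp_force: 0.0
```

Call:
servo_tool:
  moves:
    - [0, 0, 0, 0, 0]
    - [0, 0, 0, 0.0667, 0]
    - [0, 0, 0, 0.1333, 0]
    - [0, 0, 0, 0.1667, 0]
    - [0, 0, 0, 0.1667, 0]

```text
t: 12.35
tcp_pos: [0.6175, -0.0423, 0.2163]
ee_rot: [-0.202, -3.132, -0.001]
force: [-0.2, 0.4, 0.8]
gripper_width: -0.0
grasp_force: 0.0
```

```bash
python3 -c "
from h import *
go((.6199,-.0431,.218))"
```

```text
t 12.35 tcp [ 0.6175 -0.0423  0.2163] yaw_y 1.442 tilt -1.0 F [-0.2  0.4  0.8] w -0.0 gf 0.0 q6 -0.15
 shift [-0.0025 -0.0005 -0.0017]
```

Scaled: 0.063 m is 0.21, 0.025 m is 0.0833.

Call:
servo_tool:
  moves:
    - [0, 0.04, 0, 0, 0]
    - [0, 0.0833, 0, 0.0067, 0]
    - [0, 0.1267, 0, 0.01, 0]
    - [0, 0.1667, 0, 0.0233, 0]
    - [0, 0.21, 0, 0.0367, 0]

```text
t: 12.85
tcp_pos: [0.5569, -0.0349, 0.2092]
ee_rot: [0.202, 3.131, -0.001]
force: [2.9, -0.8, -0.2]
gripper_width: -0.0
grasp_force: 1.4
```

Scaled: 0.023 m is 0.0767, 0.017 m is 0.0567.

Call:
servo_tool:
  moves:
    - [0, 0.02, 0, 0.01, 0]
    - [0, 0.0367, 0, 0.02, 0]
    - [0, 0.0567, 0, 0.03, 0]
    - [0, 0.0767, 0, 0.0433, 0]
    - [0, 0.0767, 0, 0.0433, 0]

```text
t: 13.35
tcp_pos: [0.5327, -0.0313, 0.1935]
ee_rot: [-0.202, -3.134, -0.001]
force: [-0.1, -0.9, -0.1]
gripper_width: -0.002
grasp_force: 0.0
```

```bash
cat >> h.py <<'E'
def flap():
    x=np.array([np.cos(-.127),np.sin(-.127)]);y=np.array([-x[1],x[0]]);o=np.array([.61,-.0418])
    P=cloud(grab('scene','fl')); X=(P[...,:2]-o)@x; Y=(P[...,:2]-o)@y; Z=P[...,2]
    m=(abs(abs(Y)-.09)<.04)&(Z>.075)&(Z<.24)&(X<-.005)&(X>-.18)
    hit=[((abs(np.arctan2(-(X[m]+.012-t0*np.cos(th)),Z[m]-.07-t0*np.sin(th))-th)<.02).sum(),round(th,2),t0) for th in np.arange(0,1.8,.02) for t0 in(0,.012)]
    print('flap cands (n,theta,0=outer)',sorted(hit)[-4:])
E
python3 -c "
from h import *
go(); flap()"
```

```text
t 13.35 tcp [ 0.5327 -0.0313  0.1935] yaw_y 1.442 tilt -1.0 F [-0.1 -0.9 -0.1] w -0.2 gf 0.0 q6 -0.18
flap cands (n,theta,0=outer) [(np.int64(153), np.float64(0.66), 0), (np.int64(155), np.float64(0.68), 0), (np.int64(156), np.float64(0.74), 0.012), (np.int64(178), np.float64(0.7), 0)]
```

Flap is at 0.7 rad as planned. Continuing along the arc.

Scaled: 0.024 m is 0.08, 0.02 m is 0.0667.

Call:
servo_tool:
  moves:
    - [0, 0.0167, 0, 0.0133, 0]
    - [0, 0.0333, 0, 0.0267, 0]
    - [0, 0.05, 0, 0.0417, 0]
    - [0, 0.0667, 0, 0.0567, 0]
    - [0, 0.08, 0, 0.0733, 0]

```text
t: 13.9
tcp_pos: [0.5092, -0.0283, 0.1718]
ee_rot: [-0.202, -3.135, -0.0]
force: [-0.8, 0.5, 0.7]
gripper_width: -0.0
grasp_force: 0.5
```

Scaled: 0.027 m is 0.09, 0.021 m is 0.07.

Call:
servo_tool:
  moves:
    - [0, 0.0133, 0, 0.0167, 0]
    - [0, 0.0267, 0, 0.0333, 0]
    - [0, 0.04, 0, 0.0517, 0]
    - [0, 0.05, 0, 0.07, 0]
    - [0, 0.0583, 0, 0.09, 0]

```text
t: 14.4
tcp_pos: [0.4922, -0.0261, 0.1448]
ee_rot: [-0.202, -3.135, -0.0]
force: [0.2, -0.8, 0.1]
gripper_width: 0.002
grasp_force: 0.2
```

```bash
python3 -c "
from h import *
go(); flap()"
```

```text
t 14.4 tcp [ 0.4922 -0.0261  0.1448] yaw_y 1.442 tilt -1.0 F [ 0.2 -0.8  0.1] w 0.2 gf 0.2 q6 -0.19
flap cands (n,theta,0=outer) [(np.int64(539), np.float64(1.1), 0), (np.int64(549), np.float64(1.12), 0), (np.int64(1085), np.float64(1.22), 0.012), (np.int64(1103), np.float64(1.2), 0.012)]
```

Scaled: 0.035 m is 0.1167, 0.012 m is 0.04.

Call:
servo_tool:
  moves:
    - [0, 0.01, 0, 0.0233, 0]
    - [0, 0.02, 0, 0.0467, 0]
    - [0, 0.0267, 0, 0.07, 0]
    - [0, 0.0333, 0, 0.0933, 0]
    - [0, 0.04, 0, 0.1167, 0]

```text
t: 14.95
tcp_pos: [0.4803, -0.0246, 0.1096]
ee_rot: [-0.202, -3.135, -0.0]
force: [-0.2, -0.2, -0.7]
gripper_width: 0.003
grasp_force: 0.0
```

Scaled: 0.008 m is 0.0267, 0.003 m is 0.01.

Call:
servo_tool:
  moves:
    - [0, 0, 0, 0.01, 0]
    - [0, 0, 0, 0.02, 0]
    - [0, 0, 0, 0.0267, 0]

```text
t: 15.25
tcp_pos: [0.4807, -0.0247, 0.1021]
ee_rot: [0.202, 3.135, 0.0]
force: [0.2, 0.0, -0.1]
gripper_width: -0.002
grasp_force: 0.0
```

```bash
python3 -c "
from h import *
go(); flap()"
```

```text
t 15.25 tcp [ 0.4807 -0.0247  0.1021] yaw_y 1.442 tilt -1.0 F [ 0.2  0.  -0.1] w -0.1 gf 0.0 q6 -0.2
flap cands (n,theta,0=outer) [(np.int64(739), np.float64(1.48), 0), (np.int64(876), np.float64(1.5), 0), (np.int64(1122), np.float64(1.58), 0.012), (np.int64(1368), np.float64(1.6), 0.012)]
```

Scaled: 0.002 m is 0.0067, 0.001 m is 0.0033.

Call:
servo_tool:
  moves:
    - [0, 0, 0, 0.0033, 0]
    - [0, 0, 0, 0.0067, 0]

```text
t: 15.5
tcp_pos: [0.4808, -0.0247, 0.1005]
ee_rot: [0.202, 3.135, -0.0]
force: [-0.5, -0.3, -0.6]
gripper_width: 0.0
grasp_force: 0.0
```

Scaled: 0.001 m is 0.0033, 0.0005 m is 0.0017.

Call:
servo_tool:
  moves:
    - [0, 0, 0, 0.0017, 0]
    - [0, 0, 0, 0.0033, 0]

```text
t: 15.7
tcp_pos: [0.4806, -0.0246, 0.0993]
ee_rot: [0.202, 3.135, 0.0]
force: [-0.1, 0.5, 0.5]
gripper_width: 0.0
grasp_force: 0.0
```

```bash
python3 -c "
from h import *
go(); 
x=np.array([np.cos(-.127),np.sin(-.127)]);y=np.array([-x[1],x[0]]);o=np.array([.61,-.0418])
for n in('scene','top'):
  P=cloud(grab(n,n+'5')); X=(P[...,:2]-o)@x; Y=(P[...,:2]-o)@y; Z=P[...,2]
  m=(abs(abs(Y)-.085)<.035)&(X<-.02)&(X>-.155)&(Z>.06)&(Z<.11); p=np.polyfit(X[m],Z[m],1);print(n,m.sum(),p,np.polyval(p,-.16),np.polyval(p,-.01))
"
```

```text
t 15.7 tcp [ 0.4806 -0.0246  0.0993] yaw_y 1.442 tilt -1.0 F [-0.1  0.5  0.5] w 0.0 gf 0.0 q6 -0.2
scene 1596 [0.01143531 0.08082784] 0.0789981906491503 0.08071348767501751
top 8 [-0.13979822  0.07798256] 0.10035027960553364 0.07938054638743446
```

The flap lies level. Next I retreat upward and verify.

Scaled: -0.16 m is -0.5333, 0.02 m is 0.0667.

Call:
servo_tool:
  moves:
    - [0, 0, 0, -0.1, 0]
    - [0, 0, 0, -0.2333, 0]
    - [0, 0, 0, -0.4, 0]
    - [0, 0.0667, 0, -0.5333, 0]
    - [0, 0.0667, 0, -0.5333, 0]

```text
t: 16.3
tcp_pos: [0.4616, -0.0224, 0.2656]
ee_rot: [0.201, 3.127, -0.003]
force: [0.4, -0.2, -0.7]
gripper_width: 0.002
grasp_force: 0.0
```

```bash
python3 -c "
from h import *
go(); 
x=np.array([np.cos(-.127),np.sin(-.127)]);y=np.array([-x[1],x[0]]);o=np.array([.61,-.0418])
P=cloud(grab('scene','scene6')); X=(P[...,:2]-o)@x; Y=(P[...,:2]-o)@y; Z=P[...,2]
m=(abs(abs(Y)-.085)<.035)&(X<-.02)&(X>-.155)&(Z>.06)&(Z<.11); p=np.polyfit(X[m],Z[m],1);print(m.sum(),p)
for s in(1,-1):
  m=(Z>.044)&(Z<.058)&(abs(Y-s*.111)<.05)&(abs(X+.19)<.025); print('bar',s,np.percentile(X[m],[3,50,97]).round(4),m.sum())
"
```

```text
t 16.3 tcp [ 0.4616 -0.0224  0.2656] yaw_y 1.442 tilt -1.0 F [ 0.4 -0.2 -0.7] w 0.1 gf 0.0 q6 -0.2
2074 [0.01094842 0.08082767]
bar 1 [-0.1996 -0.1923 -0.1676] 172
bar -1 [-0.1993 -0.1923 -0.1679] 219
```

View pics/scene6.png

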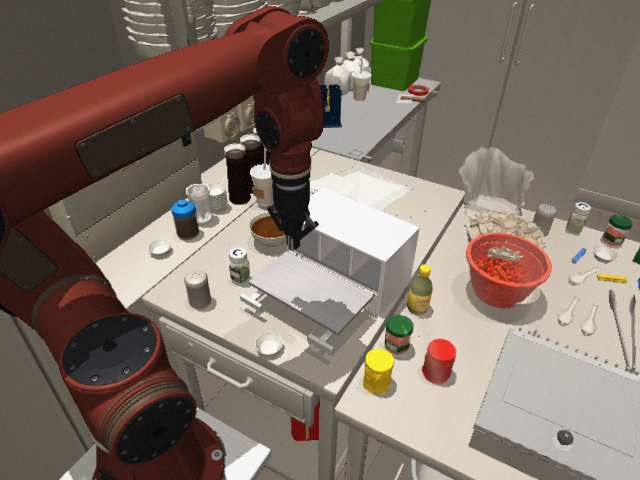

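The flap lies level on both supports (about 310,285). The pepper (199,290), spice jar (238,265) and chili jar (399,333) all stand upright, and the dish and bottle are unmoved.

```bash
python3 -c "
from h import *
print(arm.sign_off())"
```

```text
the job is handed in; nothing more can be done
None
```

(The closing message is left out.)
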